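Bolt-circle mould on its stand

ROBOT

A 6-joint arm with a two-finger parallel gripper is mounted at the origin on the work surface. World frame = base frame: x ahead of the robot, y to its left, z up, the work surface at z = 0. Lengths are in m, angles in rad, forces in N, time in s.
With the tool pointing down it reaches from about 0.325 to 0.85 m from the base axis. Payload 15.5 kg.
Tool frame: the origin (TCP) lies between the finger pads; the fingertips stand ctrl.tips_ahead ahead of it and the grasp point (between the pads) lies 3 mm ahead of it (ctrl.tips_ahead is the distance from the TCP to the fingertips, in m); z points along the fingers, y is the line along which they close (so a half turn about z gives the same grasp; the last joint's range is limited). The gripper opens to 91 mm and grips with 3 to 60 N. Pads are 32 mm wide; open, the fingers measure 118 mm over their backs; the gripper's body (76 mm by 178 mm) begins 60 mm behind the grasp point.
Start: joints at [-1.31, 0.494, 1.345, -0, 1.302, -0.096], TCP at [0.218, -0.586, 0.236] pointing down, gripper open.
Joint ranges: [-2.91, 2.91], [-0.82, 2.16], [0.22, 2.67], [-1.22, 4.37], [0.12, 2.79], [-3.08, 3.08]. Speed limits (rad/s): [1.89, 1.89, 2.57, 3.01, 3.01, 3.01].

INTERFACE

Orientations are given as [roll, pitch, yaw] about the fixed x, y, z axes, in that order (R = Rz(yaw) Ry(pitch) Rx(roll)).
In Python, from plant import ctrl gives the robot as it stands.
- The arm moves only by the shell command python3 -m handwheel 'ROWS' [FORCE]. ROWS is text: rows parted by semicolons, each of 7 numbers parted by spaces: the turn, a rotation vector about the tool's x, y, z in rad, then the shift along the tool's x, y, z in m, then the finger opening in m, from 0 to 0.0912. A call has 1 to 20 rows; each row is the pose to reach, as a shift and turn from the pose commanded when the call began, along the tool's axes at that moment; what a row does not reach only later rows make up. A row lasts 1/10 s, in which the tool goes at most 50 mm and 8.59 degrees, less where a joint would pass 70% of its speed; a pose out of reach is approached as far as the arm can. A call with a gripper value outside its range is refused whole. The fingers move at their own pace and stop on an object; FORCE is the grip in N (left out, the last holds). Time passes only in rows, so rows that repeat a pose let the fingers close. It gives the time, the measured TCP pose, the force, the opening and the grip force at its end, in the units of the state.
- ctrl.state(): the state, without advancing time (a new reading comes with each control period).
- ctrl.read_camera(name): name is "side" or "top"; returns a dict with "color" (400x640x3 uint8, blue, green, red), "mtx" (3x3 intrinsics, pixels), "view" (4x4, takes a point from world to camera coordinates). Camera axes: x right, y up, looking along -z (the intrinsics and any distortion apply to the point x, -y, -z); pixel columns grow to the right and rows downward; lengths in m; the calibration is good to about 2 mm. A picture is of the moment at which its call begins. There is no depth.
- ctrl.finish_job(): hands the job in; it is judged then, once.
The state is a dict: "time": time; "joints": joint angles; "joint_vel": joint speeds; "effort": joint torques, N m; "tool_pos": TCP position; "ee_rot": TCP orientation; "wrist_force": force on the tool from outside, world axes, zero at the start; "moment": the same for the moment, N m; "finger_gap": finger opening in m; "grasp_force": force on a finger pad.
Only numpy, scipy, OpenCV 4.12 (cv2) and the standard library are available. Lean on these libraries where they do the work, as an engineer would, in place of code of your own. Each camera call takes 0.05 s, during which the arm holds its last target. There are 200 camera calls.

TASK

Get the optic mould ready for the next gather: lift the aluminium mould from the bench, lower it gently (do not drop it) over the stand's centre spigot with its flange holes turned into line with the three studs, so that the flange sits fully home and flat on the stand. Then swing the stand's clamp lever shut, so that its short blade lies over the flange and the handle points straight away from the mould, and let go; leave the other things on the bench where they are.

Things in the scene. Friction and masses are not known exactly. Their poses are not given: they have to be found in the camera images.
- mould_center (a point): Optic mould, loose cast aluminium, about 0.6 kg, 72 mm tall, upright on the bench at any yaw. Point: on its axis, 36 mm above its underside; z up. Above its flange it is a hexagonal tube, 54 mm across flats, open at the top, with flats facing 0, 60, 120, 180, 240, 300 degrees from its x axis: two opposite flats, in the upper half, are a good grasp.
- mould: The same mould; origin on its axis at the underside, same axes. Its foot is a round flange, 120 mm across, 8 mm thick, with a 28 mm centre bore and three 12.5 mm through holes on a circle of 46 mm radius, at 0, 120 and 240 degrees counter-clockwise (from above) from the mould's x axis; each hole lies in front of the middle of a flat.
- stand: Mould stand, fixed, dark steel: round pedestal 120 mm across (foot 150 mm), flat top 36 mm above the bench. Origin on the hub axis at bench level, z up. On top: a centre spigot, 25 mm in diameter, 28 mm high (last 8 mm tapered to 14 mm). The clamp's block is on its +x side. Mould seated: underside on the flat top, centre point 72 mm above the bench.
- studs (a point): Centre of the stud circle, on the hub axis at the stand's flat top, axes as the stand. Three studs, 8 mm in diameter, 14 mm high, tips pointed, at 46 mm radius, 60, 180 and 300 degrees from x. So the mould fits at mould yaw = stand yaw + 60, 180 or 300 degrees; otherwise it rests on the stud tips, 14 mm too high, and can be turned round the spigot.
- clamp_pivot (a point): The vertical hinge axis of the clamp lever: 90 mm from the hub axis along the stand's +x; the point is 49 mm above the bench and fixed to the stand.
- clamp_grip (a point): Upright black round post, 16 mm in diameter, at the end of the clamp lever's handle, 55 mm from the hinge axis. Point: on the post's axis, 77 mm above the bench; the post runs from 54 mm (top of the flat lever) to 94 mm above the bench. It moves with the lever.
- clamp (a joint): Clamp lever's swing, rad. 0: shut, at a stop: handle post along the stand's +x from the hinge, the 50 mm blade opposite it over the flange (2 mm above a seated one). Grows to 1.75 as the handle swings counter-clockwise from above, to the stand's +y. Starts at 1.1 to 1.6, clear of the flange; light friction (2 to 3 N at the post), stays where left; an unseated flange blocks it.
- spanner: Bystander: open-ended steel spanner, about 170 mm long, lying flat between the stand and the mould, along x. Origin under its middle.
- paperweight: Bystander: green glass paperweight, 68 mm across, 60 mm tall, beyond the work. Origin under its centre.
- block: Bystander: round wooden shaping block like a small thick bowl, 90 mm across, 70 mm tall, at the left. Origin under its centre.
- tumbler: Bystander: amber glass tumbler, 76 mm across, 100 mm tall, at the right. Origin under its centre.
Not all that is in view belongs to the job. Several things look just like the mould: the one meant starts farthest to the robot's right.

How it is judged:
By the outcome, as a careful person would: the job done as asked, in the order asked, and still so for the second after the job is handed in, with the robot touching nothing.
It also fails if it takes over 58 s, if anything falls off the work surface, if the arm or the gripper's body presses on something with over 40 N, if the wrist force passes 120 N, or if a joint passes its speed limit or range.

## Working session

There is one attempt and no reset: what is moved stays moved. The work goes in short steps, Python scripts to look and compute and a shell command to move; the robot and the scene stay as the last step left them, time stands still between calls to the robot, and variables do not carry over. Pictures are saved under pics/ and viewed, at most 10 in all, crops included, and the job is handed in when it is done.

```bash
mkdir -p pics; ls; python3 - <<'E'
from plant import ctrl
import cv2
s=ctrl.state(); print({k:s[k] for k in('time','tool_pos','ee_rot','finger_gap')}, ctrl.tips_ahead)
for n in('top','side'):
    r=ctrl.read_camera(n); cv2.imwrite(f'pics/{n}0.png',r['color']); print(n,r['mtx'],r['view'],[k for k in r])
E
```

```text
pics
{'time': 0.0, 'tool_pos': array([ 0.2182007 , -0.58530348,  0.2353233 ]), 'ee_rot': array([-3.14036323e+00, -1.12432800e-04,  3.56800218e-01]), 'finger_gap': 0.09092007426745582} 0.022
top [[364.21276173   0.         322.27672716]
 [  0.         364.21276173 198.73160119]
 [  0.           0.           1.        ]] [[ 0.01729849 -0.99967001  0.01899021 -0.01256023]
 [ 0.99648166  0.01879488  0.08167657 -0.55010892]
 [-0.08200654  0.01751051  0.99647795 -1.09044395]
 [ 0.          0.          0.          1.        ]] ['color', 'mtx', 'view']
side [[468.82658075   0.         320.82931516]
 [  0.         468.82658075 203.77248076]
 [  0.           0.           1.        ]] [[-0.81652218 -0.57722139  0.01034432  0.41832438]
 [ 0.31910884 -0.43632609  0.84130202 -0.22598281]
 [-0.48110402  0.69024272  0.54046638 -1.26990851]
 [ 0.          0.          0.          1.        ]] ['color', 'mtx', 'view']
```

View pics/top0.png

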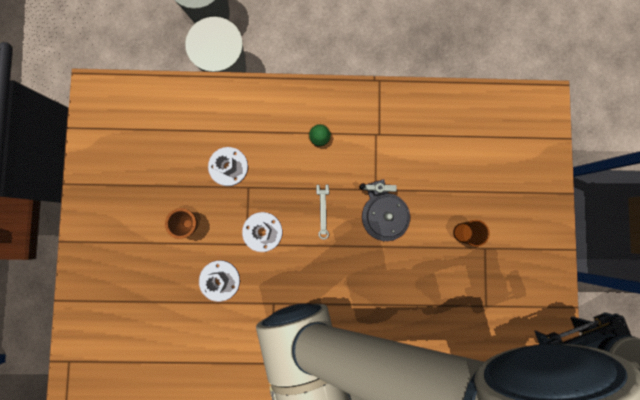

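View pics/side0.png

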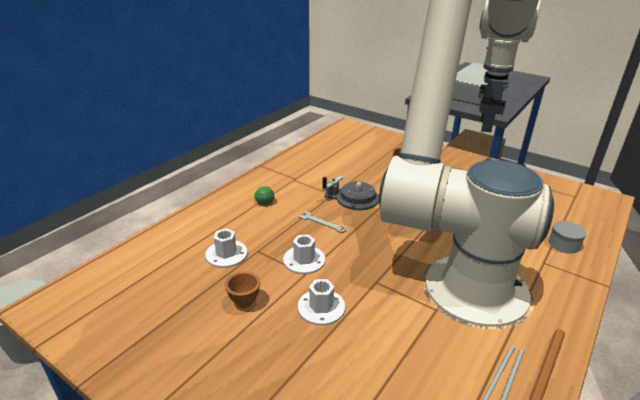

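Three lookalikes appear in the top view, at (227,166), (262,232) and (219,281). The robot's right is −y, which is image right, so the mould meant is the one at (262,232); in the side view it is at (304,255). The stand is at (386,216) with its clamp lever around (378,187). The spanner is at (323,212). I'll confirm with an enlarged crop.

```bash
cat > h.py <<'E'
import numpy as np, cv2
from plant import ctrl
def toworld(r,uv,z):
    V=r['view'];R=V[:3,:3];c=-R.T@V[:3,3]
    uv=np.atleast_2d(uv).astype(float);K=r['mtx']
    d=np.c_[(uv[:,0]-K[0,2])/K[0,0],-(uv[:,1]-K[1,2])/K[1,1],-np.ones(len(uv))]@R
    return c+d*((z-c[2])/d[:,2])[:,None]
def topix(r,P):
    P=np.atleast_2d(P);q=P@r['view'][:3,:3].T+r['view'][:3,3];q=q*[1,-1,-1];q=q@r['mtx'].T
    return q[:,:2]/q[:,2:]
def crop(im,u0,v0,w,h,W,H): return cv2.resize(im[v0:v0+h,u0:u0+w],(W,H),interpolation=cv2.INTER_CUBIC)
E
python3 - <<'E'
from h import *
t=cv2.imread('pics/top0.png');s=cv2.imread('pics/side0.png')
a=np.hstack([crop(t,235,210,53,40,400,300),crop(t,350,175,80,60,400,300)])
b=np.hstack([crop(s,272,228,64,48,400,300),crop(s,315,165,80,60,400,300)])
cv2.imwrite('pics/crop1.png',np.vstack([a,b]))
r=ctrl.read_camera('top');q=ctrl.read_camera('side')
for uv in[(227,166),(262,232),(219,281)]:print(toworld(r,uv,.008)[0])
print('stand',toworld(r,(386,217),.036)[0])
for r,im,uv in((r,t,(262,232)),(q,s,(304,260))):
    m=cv2.inRange(im,(120,120,120),(255,255,255))
    n,l,st,c=cv2.connectedComponentsWithStats(m); 
    for i in range(1,n):
        if np.hypot(*(c[i]-uv))<15 and st[i][4]>50: print(i,st[i],c[i])
E
```

```text
[0.64778913 0.29461267 0.008     ]
[0.44571257 0.18003641 0.008     ]
[0.29597744 0.30512737 0.008     ]
stand [ 0.49748095 -0.19558197  0.036     ]
50 [ 242  212   40   40 1109] [261.64021641 231.63390442]
32 [283 234  43  40 910] [302.99010989 256.25934066]
```

View pics/crop1.png

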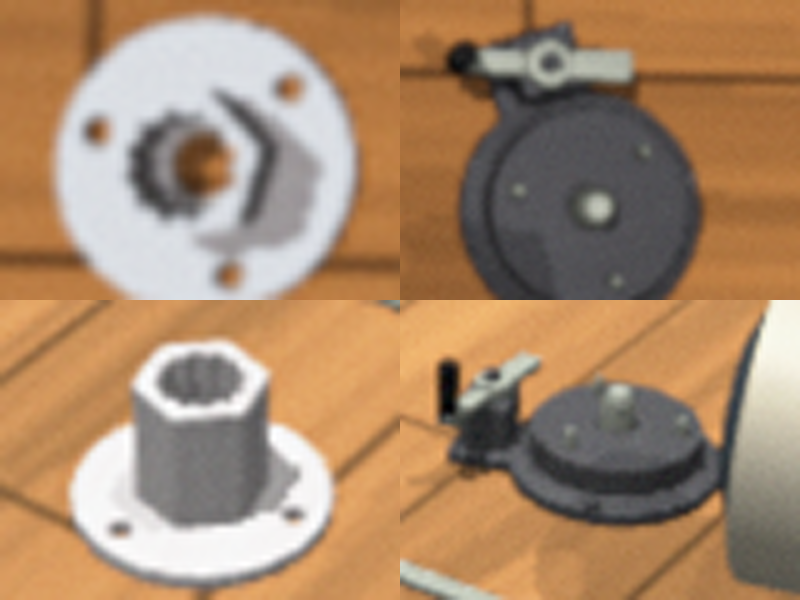

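The mould is confirmed: a white flange with three holes, at y≈0.18, the rightmost of the three. The crop shows its holes, and on the stand it shows the spigot, the stud tips, the pivot and the black post. Next I fit both poses from these points in both views.

```bash
cat >> h.py <<'E'
from scipy.optimize import least_squares
def un(p,u0,v0,sx,sy): p=np.array(p,float); return np.c_[u0+(p[:,0]+.5)/sx-.5,v0+(p[:,1]+.5)/sy-.5]
def fit(obs,x0):  # obs: list of (cam, local pts, pixels)
    def f(x):
        c,s=np.cos(x[2]),np.sin(x[2]);o=[]
        for r,L,p in obs:
            L=np.array(L);W=np.c_[x[0]+c*L[:,0]-s*L[:,1],x[1]+s*L[:,0]+c*L[:,1],L[:,2]]
            o.append((topix(r,W)-p).ravel())
        return np.concatenate(o)
    q=least_squares(f,x0); return q.x,np.round(q.fun,2)
E
python3 - <<'E'
from h import *
t=ctrl.read_camera('top');s=ctrl.read_camera('side')
H=lambda a,R,z:[R*np.cos(np.radians(a)),R*np.sin(np.radians(a)),z]
hz=.007
tm=un([(97,130),(291,88),(229,272)],235,210,400/53,7.5)
sm=un([(119,228),(293,214)],272,228,6.25,6.25)
print('holes',toworld(t,tm,hz),toworld(s,sm,hz))
W=toworld(t,tm,hz);c=W.mean(0);print('ang',np.degrees(np.arctan2(*(W-c)[:,1::-1].T)),np.linalg.norm(W-c,axis=1))
W2=toworld(s,sm,hz)-c;print(np.degrees(np.arctan2(W2[:,1],W2[:,0])),np.linalg.norm(W2,axis=1))
st=un([(119,190),(245,151),(217,281)],350,175,5,5)
sx=un([(197,209),(149,65),(61,58)],350,175,5,5)
ss=un([(171,133),(284,120)],315,165,5,5); sy=un([(220,92),(90,75),(49,62)],315,165,5,5)
for n,r,a,b in(('top',t,st,sx),('side',s,ss,sy)):
    W=toworld(r,a,.049);print(n,'studs',W.round(4).tolist(),W.mean(0).round(4))
    print([toworld(r,b[i],z)[0].round(4).tolist() for i,z in enumerate((.064,.056,.094))])
E
```

```text
holes [[0.46051209 0.22525374 0.007     ]
 [0.47904652 0.14708362 0.007     ]
 [0.40374598 0.17001886 0.007     ]] [[0.45916427 0.22405952 0.007     ]
 [0.4008615  0.1695473  0.007     ]]
ang [  74.00856988  -47.13588014 -166.25690308] [0.04625839 0.04597982 0.04531968]
[  75.2463468  -166.52679495] [0.04474952 0.04823415]
top studs [[0.5095, -0.1553, 0.049], [0.5342, -0.2308, 0.049], [0.4564, -0.2141, 0.049]] [ 0.5    -0.2001  0.049 ]
[[0.4984, -0.199, 0.064], [0.584, -0.1717, 0.056], [0.5826, -0.1143, 0.094]]
side studs [[0.5044, -0.1524, 0.049], [0.451, -0.2128, 0.049]] [ 0.4777 -0.1826  0.049 ]
[[0.4936, -0.1969, 0.064], [0.5864, -0.1752, 0.056], [0.5821, -0.1178, 0.094]]
```

```bash
cat >> h.py <<'E'
from scipy.spatial.transform import Rotation as Ro
def go(x,y,z,yawdeg):
    s=ctrl.state();R=Ro.from_euler('xyz',s['ee_rot']);T=Ro.from_euler('xyz',[np.pi,0,np.radians(yawdeg)])
    print('turn',(R.inv()*T).as_rotvec().round(4),'shift',R.inv().apply(np.array([x,y,z])-s['tool_pos']).round(4))
E
python3 -c "
from h import *
go(.448,.181,.16,43.5)"
```

```text
turn [-4.000e-04 -1.000e-04 -4.024e-01] shift [ 0.483 -0.638  0.076]
```

```bash
python3 -m handwheel '0 0 -0.02 0.02 -0.026 0 0.091;0 0 -0.06 0.045 -0.059 0 0.091;0 0 -0.1 0.075 -0.099 0.005 0.091;0 0 -0.15 0.105 -0.139 0.01 0.091;0 0 -0.2 0.135 -0.178 0.015 0.091;0 0 -0.25 0.165 -0.218 0.02 0.091;0 0 -0.3 0.195 -0.258 0.025 0.091;0 0 -0.35 0.225 -0.297 0.03 0.091;0 0 -0.402 0.255 -0.337 0.035 0.091;0 0 -0.402 0.285 -0.376 0.04 0.091;0 0 -0.402 0.315 -0.416 0.045 0.091;0 0 -0.402 0.345 -0.456 0.05 0.091;0 0 -0.402 0.375 -0.495 0.055 0.091;0 0 -0.402 0.405 -0.535 0.06 0.091;0 0 -0.402 0.435 -0.575 0.065 0.091;0 0 -0.402 0.46 -0.608 0.07 0.091;0 0 -0.402 0.475 -0.627 0.074 0.091;0 0 -0.402 0.483 -0.638 0.076 0.091;0 0 -0.402 0.483 -0.638 0.076 0.091;0 0 -0.402 0.483 -0.638 0.076 0.091' 25
python3 -c "
from h import *
go(.448,.181,.06,43.5)
s=ctrl.read_camera('side');t=ctrl.read_camera('top')
cv2.imwrite('pics/p2.png',np.hstack([crop(t['color'],212,190,100,75,400,300),crop(s['color'],254,180,100,90,400,300)]))"
```

```text
time: 2.3
tool_pos: [0.4477, 0.1801, 0.1599]
ee_rot: [-3.141, 0.001, 0.759]
wrist_force: [-1.0, -0.8, 0.3]
finger_gap: 0.0913
grasp_force: 0.0
turn [-0.0001  0.0007 -0.0005] shift [ 0.001  -0.0004  0.0999]
```

View pics/p2.png

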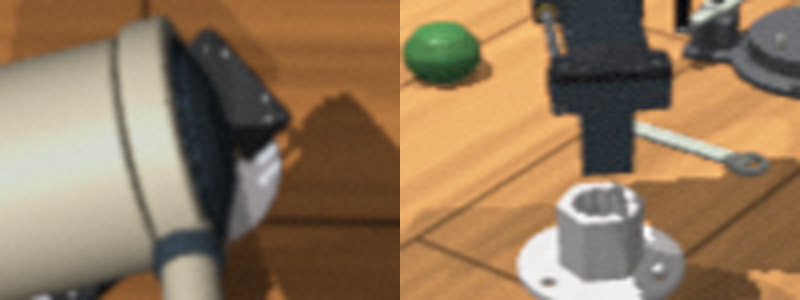

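The gripper is directly above the mould: in the side panel the finger is at about (608,130) and the mould top at (600,200). The arm hides the mould in the top view. I'll descend and close.

```bash
python3 -m handwheel '0 0 0 0.001 0 0.02 0.091;0 0 0 0.001 0 0.05 0.091;0 0 0 0.001 0 0.075 0.091;0 0 0 0.001 0 0.09 0.091;0 0 0 0.001 0 0.098 0.091;0 0 0 0.001 0 0.1 0.091;0 0 0 0.001 0 0.1 0.091;0 0 0 0.001 0 0.1 0.075;0 0 0 0.001 0 0.1 0.065;0 0 0 0.001 0 0.1 0.055;0 0 0 0.001 0 0.1 0.045;0 0 0 0.001 0 0.1 0.045;0 0 0 0.001 0 0.1 0.045;0 0 0 0.001 0 0.1 0.045;0 0 0 0.001 0 0.1 0.045;0 0 0 0.001 0 0.1 0.045' 30
python3 -c "
from h import *
go(.4995,-.1995,.16,48)"
```

```text
time: 4.0
tool_pos: [0.4489, 0.1816, 0.06]
ee_rot: [3.142, -0.0, 0.759]
wrist_force: [-0.3, -0.2, 4.8]
finger_gap: 0.0536
grasp_force: 30.0
turn [ 0.0001 -0.0002 -0.079 ] shift [-0.2255  0.3114 -0.1   ]
```

```bash
python3 -m handwheel '0 0 0 0 0 -0.01 0.045;0 0 0 0 0 -0.03 0.045;0 0 0 0 0 -0.06 0.045;0 0 0 0 0 -0.09 0.045;0 0 -0.01 -0.005 0.007 -0.115 0.045;0 0 -0.02 -0.018 0.025 -0.13 0.045;0 0 -0.03 -0.038 0.053 -0.13 0.045;0 0 -0.04 -0.061 0.084 -0.13 0.045;0 0 -0.05 -0.084 0.116 -0.13 0.045;0 0 -0.06 -0.107 0.148 -0.13 0.045;0 0 -0.07 -0.13 0.18 -0.13 0.045;0 0 -0.079 -0.153 0.211 -0.13 0.045;0 0 -0.079 -0.175 0.242 -0.13 0.045;0 0 -0.079 -0.195 0.269 -0.13 0.045;0 0 -0.079 -0.21 0.29 -0.13 0.045;0 0 -0.079 -0.22 0.304 -0.13 0.045;0 0 -0.079 -0.2255 0.3114 -0.13 0.045;0 0 -0.079 -0.2255 0.3114 -0.13 0.045;0 0 -0.079 -0.2255 0.3114 -0.13 0.045;0 0 -0.079 -0.2255 0.3114 -0.13 0.045' 40
python3 -c "
from h import *
go(.4995,-.1995,.12,48)
s=ctrl.read_camera('side');t=ctrl.read_camera('top')
cv2.imwrite('pics/t3.png',t['color']);cv2.imwrite('pics/s3.png',s['color'])
p=topix(s,[.4995,-.1995,.1])[0];print(p,topix(t,[.5,-.2,.1]))
cv2.imwrite('pics/p3.png',np.hstack([crop(t['color'],336,165,100,100,400,400),crop(s['color'],310,120,100,100,400,400)]))"
```

```text
time: 6.0
tool_pos: [0.4992, -0.1984, 0.1899]
ee_rot: [-3.141, -0.0, 0.839]
wrist_force: [0.6, 0.7, -5.9]
finger_gap: 0.0537
grasp_force: 40.0
turn [-0.0007 -0.0001  0.001 ] shift [-0.0006  0.001   0.0699]
[358.08586432 173.00833776] [[391.90449138 215.42753278]]
```

View pics/p3.png

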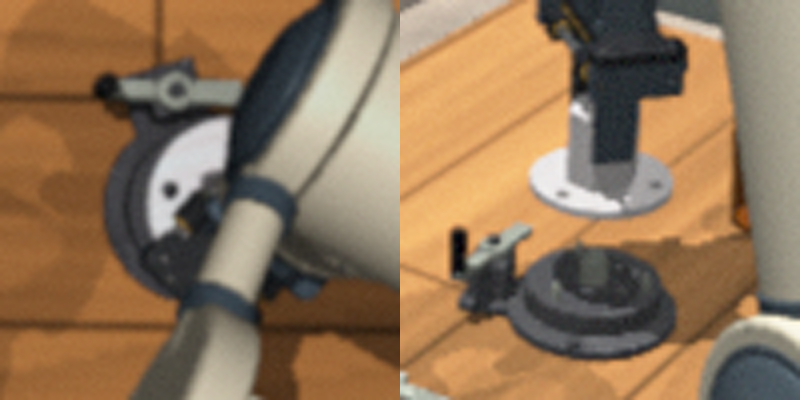

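Side panel: the flange hangs level over the stand, with holes at panel (562,194) and (656,185). The spigot below is at about (593,265). In the top panel one hole is visible at (170,190). I'll measure the mould's offset from the stud positions in the same cameras.

```bash
python3 - <<'E'
from h import *
s=ctrl.read_camera('side');t=ctrl.read_camera('top')
z=.1375
def dark(im,p,r=3):
    g=cv2.cvtColor(im,cv2.COLOR_BGR2GRAY).astype(float);x,y=np.round(p).astype(int)
    w=g[y-r:y+r+1,x-r:x+r+1];w=np.clip(np.percentile(w,70)-w,0,None);Y,X=np.mgrid[y-r:y+r+1,x-r:x+r+1]
    return np.array([(w*X).sum()/w.sum(),(w*Y).sum()/w.sum()])
hs=un([(162,194),(256,185)],310,120,4,4);ht=un([(170,190)],336,165,4,4)
hs2=np.array([dark(s['color'],p) for p in hs]);ht2=np.array([dark(t['color'],p) for p in ht]);print(hs,hs2,ht,ht2)
for p in(hs,hs2):
    W=toworld(s,p,z);print('side',W,np.linalg.norm(W[0]-W[1]))
print('top',toworld(t,ht,z),toworld(t,ht2,z))
a=np.radians([78,198]);print('expected holes for axis at TCP',np.c_[.4992+.046*np.cos(a),-.1984+.046*np.sin(a)])
E
```

```text
[[350.125 168.125]
 [373.625 165.875]] [[349.71454381 169.13730804]
 [374.41416309 166.78755365]] [[378.125 212.125]] [[378.29715909 212.14375   ]]
side [[ 0.50416023 -0.153115    0.1375    ]
 [ 0.44953098 -0.21281414  0.1375    ]] 0.08092182566863104
side [[ 0.50151915 -0.14640761  0.1375    ]
 [ 0.44421516 -0.20878272  0.1375    ]] 0.08470184314315109
top [[ 0.50687144 -0.15421817  0.1375    ]] [[ 0.50682865 -0.1546914   0.1375    ]]
expected holes for axis at TCP [[ 0.50876394 -0.15340521]
 [ 0.4554514  -0.21261478]]
```

```bash
python3 -m handwheel '0 0 0 0 0 0.01 0.045;0 0 0 0.0005 0.001 0.025 0.045;0 0 0 0.0005 0.001 0.04 0.045;0 0 0 0.0005 0.001 0.05 0.045;0 0 0 0.0005 0.001 0.055 0.045;0 0 0 0.0005 0.001 0.058 0.045;0 0 0 0.0005 0.001 0.06 0.045;0 0 0 0.0005 0.001 0.063 0.045;0 0 0 0.0005 0.001 0.066 0.045;0 0 0 0.0005 0.001 0.069 0.045;0 0 0 0.0005 0.001 0.072 0.045;0 0 0 0.0005 0.001 0.074 0.045;0 0 0 0.0005 0.001 0.076 0.045;0 0 0 0.0005 0.001 0.076 0.045'
python3 -c "
from h import *
go(.5003,-.1988,.096,48)
s=ctrl.read_camera('side')
cv2.imwrite('pics/p4.png',crop(s['color'],318,140,80,80,560,560))"
```

```text
time: 7.6
tool_pos: [0.5004, -0.1998, 0.1137]
ee_rot: [-3.141, 0.0, 0.838]
wrist_force: [-0.2, 0.6, -5.7]
finger_gap: 0.0537
grasp_force: 40.0
turn [-0.0003  0.0001  0.0001] shift [ 0.0007 -0.0007  0.0177]
```

View pics/p4.png

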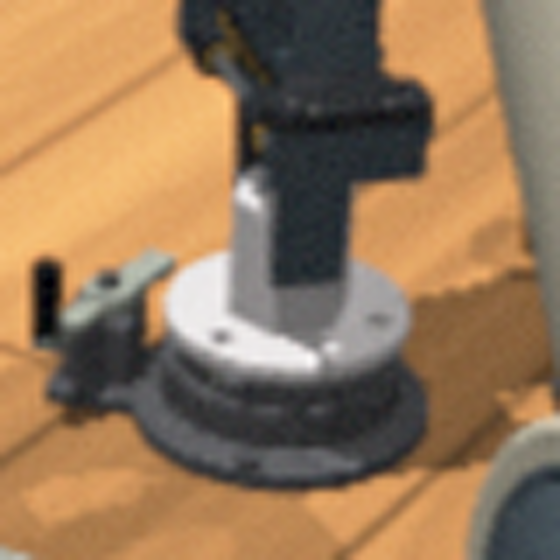

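The flange is concentric with the pedestal, its holes are at crop (222,336) and (378,320), and the spigot has entered the bore with no contact force. I'll lower it the rest of the way slowly.

```bash
python3 -m handwheel '0 0 0 0 0 0.002 0.045;0 0 0 0 0 0.004 0.045;0 0 0 0 0 0.006 0.045;0 0 0 0 0 0.007 0.045;0 0 0 0 0 0.007 0.045'
```

```text
time: 8.15
tool_pos: [0.5004, -0.1998, 0.1067]
ee_rot: [-3.141, 0.0, 0.838]
wrist_force: [0.3, 0.1, -6.4]
finger_gap: 0.0537
grasp_force: 40.0
```

```bash
python3 -m handwheel '0 0 0 0 0 0.002 0.045;0 0 0 0 0 0.004 0.045;0 0 0 0 0 0.006 0.045;0 0 0 0 0 0.008 0.045;0 0 0 0 0 0.0095 0.045;0 0 0 0 0 0.01 0.045;0 0 0 0 0 0.01 0.045'
```

```text
time: 8.85
tool_pos: [0.5004, -0.1998, 0.0968]
ee_rot: [-3.141, 0.0, 0.838]
wrist_force: [-0.2, -0.2, -6.5]
finger_gap: 0.0537
grasp_force: 40.0
```

```bash
python3 -m handwheel '0 0 0 0 0 0.0005 0.045;0 0 0 0 0 0.001 0.045;0 0 0 0 0 0.001 0.045'; python3 -m handwheel '0 0 0 0 0 0.0003 0.045;0 0 0 0 0 0.0005 0.045;0 0 0 0 0 0.0005 0.045'
```

```text
time: 9.15
tool_pos: [0.5005, -0.1999, 0.0961]
ee_rot: [3.141, -0.0, 0.838]
wrist_force: [-0.7, -0.4, -2.2]
finger_gap: 0.0536
grasp_force: 40.0
time: 9.45
tool_pos: [0.5005, -0.1999, 0.096]
ee_rot: [3.141, -0.0, 0.838]
wrist_force: [-3.1, 1.2, 10.7]
finger_gap: 0.0539
grasp_force: 40.0
```

The mould is seated: contact came at TCP z=0.096, which matches the underside at 36 mm. Next I open and rise.

```bash
python3 -m handwheel '0 0 0 0 0 -0.0005 0.05;0 0 0 0 0 -0.0005 0.06;0 0 0 0 0 -0.0005 0.091;0 0 0 0 0 -0.0005 0.091;0 0 0 0 0 -0.0005 0.091;0 0 0 0 0 -0.0005 0.091;0 0 0 0 0 -0.0005 0.091;0 0 0 0 0 -0.01 0.091;0 0 0 0 0 -0.03 0.091;0 0 0 0 0 -0.06 0.091;0 0 0 0 0 -0.08 0.091;0 0 0 0 0 -0.085 0.091;0 0 0 0 0 -0.085 0.091' 10
python3 -c "
from h import *
go(.5837,-.1172,.18,92.5)
s=ctrl.read_camera('side')
cv2.imwrite('pics/s5.png',s['color']);cv2.imwrite('pics/p5.png',crop(s['color'],318,140,80,80,560,560))
print(topix(s,[.5837,-.1172,.094]),topix(s,[.5861,-.1721,.054]))"
```

```text
time: 10.75
tool_pos: [0.5008, -0.2, 0.1813]
ee_rot: [3.14, -0.0, 0.838]
wrist_force: [0.2, 0.2, -1.5]
finger_gap: 0.0911
grasp_force: 0.0
turn [ 1.700e-03  3.000e-04 -7.765e-01] shift [0.117  0.0062 0.0013]
[[323.89678225 176.93251484]] [[332.15637821 180.47553993]]
```

View pics/p5.png

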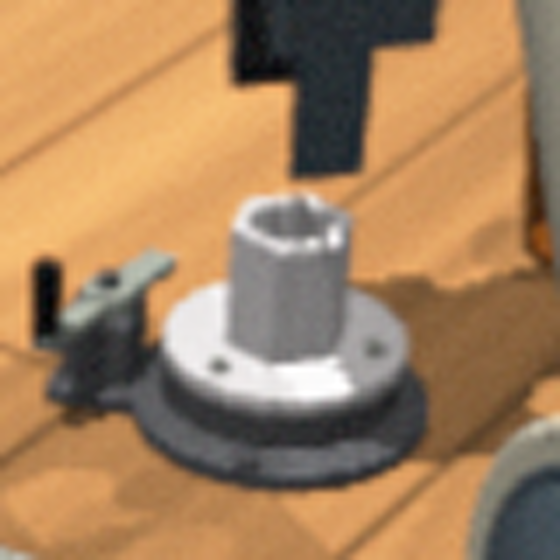

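The mould sits flat on the pedestal. The post top is at crop (46,262), or (324,177) in full pixels, matching the predicted (323.9,176.9). I'll go over the post, descend and close gently.

```bash
python3 -m handwheel '0 0 -0.08 0.01 0 0 0.091;0 0 -0.2 0.03 0.001 0 0.091;0 0 -0.33 0.055 0.003 0 0.091;0 0 -0.46 0.08 0.004 0 0.091;0 0 -0.59 0.1 0.005 0 0.091;0 0 -0.7 0.112 0.006 0 0.091;0 0 -0.776 0.117 0.006 0 0.091;0 0 -0.776 0.117 0.006 0.01 0.091;0 0 -0.776 0.117 0.006 0.03 0.091;0 0 -0.776 0.117 0.006 0.06 0.091;0 0 -0.776 0.117 0.006 0.08 0.091;0 0 -0.776 0.117 0.006 0.093 0.091;0 0 -0.776 0.117 0.006 0.098 0.091;0 0 -0.776 0.117 0.006 0.098 0.091' 5
python3 -m handwheel '0 0 0 0 0 0 0.07;0 0 0 0 0 0 0.055;0 0 0 0 0 0 0.04;0 0 0 0 0 0 0.03;0 0 0 0 0 0 0.024;0 0 0 0 0 0 0.02;0 0 0 0 0 0 0.016;0 0 0 0 0 0 0.012;0 0 0 0 0 0 0.012;0 0 0 0 0 0 0.012;0 0 0 0 0 0 0.012;0 0 0 0 0 0 0.012' 8
cat >> h.py <<'E'
def arc(angs,pv=(.5861,-.1721)):
    s=ctrl.state();R=Ro.from_euler('xyz',s['ee_rot'])
    for a in angs:
        r=np.radians(a);T=Ro.from_euler('xyz',[np.pi,0,r])
        d=np.array([pv[0]+.055*np.cos(r),pv[1]+.055*np.sin(r),s['tool_pos'][2]])-s['tool_pos']
        print(a,(R.inv()*T).as_rotvec().round(3),R.inv().apply(d).round(4))
E
python3 -c "
from h import *
print(ctrl.state()['wrist_force']);arc(range(90,17,-4))"
```

```text
time: 12.2
tool_pos: [0.5828, -0.117, 0.0818]
ee_rot: [-3.141, -0.0, 1.613]
wrist_force: [0.1, 0.1, 0.0]
finger_gap: 0.0909
grasp_force: 0.0
time: 13.4
tool_pos: [0.5834, -0.1168, 0.0824]
ee_rot: [3.141, -0.0, 1.614]
wrist_force: [3.0, 2.1, -0.1]
finger_gap: 0.0156
grasp_force: 8.0
[ 2.97675136  2.05642202 -0.13928042]
90 [ 0.    -0.     0.043] [-0.0004  0.0026  0.    ]
86 [ 0.    -0.     0.113] [-0.0007  0.0065  0.    ]
82 [ 0.    -0.     0.183] [-0.0013  0.0103  0.    ]
78 [ 0.    -0.     0.252] [-0.0021  0.014   0.    ]
74 [ 0.    -0.     0.322] [-0.0032  0.0177  0.    ]
70 [ 0.    -0.     0.392] [-0.0045  0.0213  0.    ]
66 [ 0.    -0.     0.462] [-0.0061  0.0248  0.    ]
62 [ 0.    -0.     0.532] [-0.0079  0.0282  0.    ]
58 [ 0.    -0.     0.602] [-0.01    0.0314  0.    ]
54 [ 0.    -0.     0.671] [-0.0123  0.0345  0.    ]
50 [ 0.    -0.     0.741] [-0.0148  0.0374  0.    ]
46 [ 0.    -0.     0.811] [-0.0175  0.0402  0.    ]
42 [ 0.    -0.     0.881] [-0.0203  0.0427  0.    ]
38 [ 0.    -0.     0.951] [-0.0234  0.045   0.    ]
34 [ 0.   -0.    1.02] [-0.0266  0.0472  0.    ]
30 [ 0.   -0.    1.09] [-0.0299  0.0491  0.    ]
26 [ 0.   -0.    1.16] [-0.0334  0.0507  0.    ]
22 [ 0.   -0.    1.23] [-0.037   0.0521  0.    ]
18 [ 0.  -0.   1.3] [-0.0406  0.0533  0.    ]
```

Now I'll swing the lever along the arc, first to about 30° so I can check it before the stop.

```bash
python3 -m handwheel '0 0 0.043 -0.0004 0.0026 0 0.012;0 0 0.113 -0.0007 0.0065 0 0.012;0 0 0.183 -0.0013 0.0103 0 0.012;0 0 0.252 -0.0021 0.014 0 0.012;0 0 0.322 -0.0032 0.0177 0 0.012;0 0 0.392 -0.0045 0.0213 0 0.012;0 0 0.462 -0.0061 0.0248 0 0.012;0 0 0.532 -0.0079 0.0282 0 0.012;0 0 0.602 -0.01 0.0314 0 0.012;0 0 0.671 -0.0123 0.0345 0 0.012;0 0 0.741 -0.0148 0.0374 0 0.012;0 0 0.811 -0.0175 0.0402 0 0.012;0 0 0.881 -0.0203 0.0427 0 0.012;0 0 0.951 -0.0234 0.045 0 0.012;0 0 1.02 -0.0266 0.0472 0 0.012;0 0 1.09 -0.0299 0.0491 0 0.012;0 0 1.09 -0.0299 0.0491 0 0.012'
python3 -c "
from h import *
arc((26,22,18,16,14))"
```

```text
time: 15.1
tool_pos: [0.634, -0.145, 0.0825]
ee_rot: [3.141, -0.001, 0.522]
wrist_force: [4.0, 0.1, -1.1]
finger_gap: 0.0159
grasp_force: 8.0
26 [ 0.001 -0.001  0.068] [-0.0002  0.0034  0.    ]
22 [ 0.    -0.001  0.138] [-0.0006  0.0072  0.    ]
18 [ 0.    -0.001  0.208] [-0.0013  0.011   0.    ]
16 [ 0.    -0.001  0.243] [-0.0017  0.0128  0.    ]
14 [ 0.    -0.001  0.278] [-0.0022  0.0147  0.    ]
```

```bash
python3 -m handwheel '0 0 0.068 -0.0002 0.0034 0 0.012;0 0 0.138 -0.0006 0.0072 0 0.012;0 0 0.19 -0.001 0.01 0 0.012;0 0 0.208 -0.0013 0.011 0 0.012;0 0 0.208 -0.0013 0.011 0 0.012' 15; python3 -m handwheel '0 0 0.01 0 0.0005 0 0.012;0 0 0.01 0 0.001 0 0.012;0 0 0.01 0 0.001 0 0.012'
```

```text
time: 15.6
tool_pos: [0.6385, -0.1549, 0.0825]
ee_rot: [3.141, -0.001, 0.317]
wrist_force: [6.9, -0.3, -2.0]
finger_gap: 0.0154
grasp_force: 15.0
time: 15.9
tool_pos: [0.6387, -0.1556, 0.0825]
ee_rot: [3.141, -0.001, 0.308]
wrist_force: [5.4, 2.5, -1.9]
finger_gap: 0.0157
grasp_force: 15.0
```

```bash
python3 -m handwheel '0 0 0.01 0 0.0005 0 0.012;0 0 0.01 0 0.001 0 0.012;0 0 0.01 0 0.001 0 0.012';  python3 -m handwheel '0 0 0.01 0 0.0005 0 0.012;0 0 0.01 0 0.001 0 0.012;0 0 0.01 0 0.001 0 0.012'
```

```text
time: 16.2
tool_pos: [0.6388, -0.1559, 0.0825]
ee_rot: [-3.141, -0.001, 0.298]
wrist_force: [5.1, 7.1, 0.4]
finger_gap: 0.0154
grasp_force: 15.0
time: 16.5
tool_pos: [0.6388, -0.1561, 0.0825]
ee_rot: [-3.14, -0.0, 0.288]
wrist_force: [2.8, 14.4, 2.4]
finger_gap: 0.0156
grasp_force: 15.0
```

The stop is reached: force rises to 14 N with no further motion. I'll open, rise clear and take a look.

```bash
python3 -m handwheel '0 0 0 0 0 0 0.03;0 0 0 0 0 0 0.06;0 0 0 0 0 0 0.06;0 0 0 0 0 0 0.06;0 0 0 0 0 0 0.06;0 0 0 0 0 -0.01 0.06;0 0 0 0 0 -0.03 0.06;0 0 0 0 0 -0.06 0.06;0 0 0 0 0 -0.1 0.06;0 0 0 0.0 0 -0.14 0.06;0 0 0 -0.02 -0.03 -0.16 0.06;0 0 0 -0.04 -0.07 -0.16 0.06;0 0 0 -0.06 -0.115 -0.16 0.06;0 0 0 -0.08 -0.16 -0.16 0.06;0 0 0 -0.1 -0.2 -0.16 0.06;0 0 0 -0.11 -0.23 -0.16 0.06;0 0 0 -0.11 -0.24 -0.16 0.06;0 0 0 -0.11 -0.24 -0.16 0.06'
python3 -c "
from h import *
t=ctrl.read_camera('top');s=ctrl.read_camera('side')
cv2.imwrite('pics/p6.png',np.hstack([crop(t['color'],336,155,100,100,400,400),crop(s['color'],310,130,100,100,400,400)]))
cv2.imwrite('pics/t6.png',t['color']);cv2.imwrite('pics/s6.png',s['color'])"
```

```text
time: 18.3
tool_pos: [0.4656, 0.0424, 0.2432]
ee_rot: [3.141, -0.001, 0.288]
wrist_force: [0.6, -1.0, 0.5]
finger_gap: 0.0604
grasp_force: 0.0
```

View pics/p6.png

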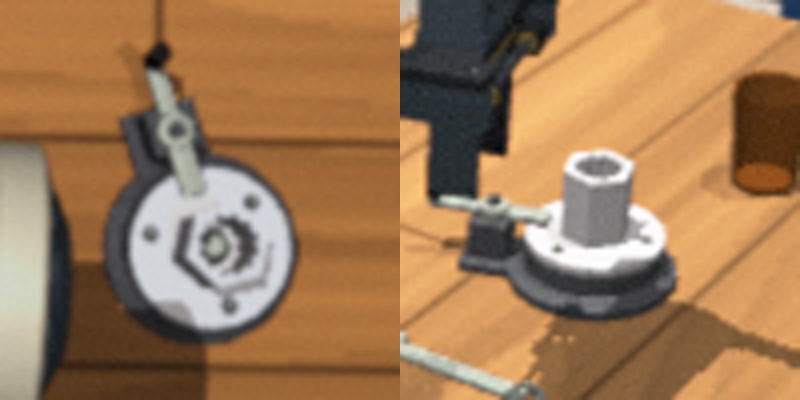

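The blade lies over the flange, with the post at panel (158,55) in line with the pivot (177,128) and hub (213,245). The studs show in the holes, the flange is flat, the spanner has not moved, and the gripper is clear.

```bash
python3 -c "
from plant import ctrl
print(ctrl.finish_job())"
```

```text
the job is handed in; nothing more can be done
None
```

I set the mould over the spigot, seated flat on the stand with the studs in its holes, swung the clamp lever shut to its stop, let go, and handed the job in at about 18 s.

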